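Open the double-latched magneto gauge case

TASK

Open the steel case on the cart so that the feeler gauge inside can be got at: swing the latch bar fully off the lid, lift the lid a little, slide the catch hidden under its front edge fully aside, then open the lid until it stands upright by itself, and let go. The lid must not be prised against the latch, and the other things on the cart are to be left where they lie.

Things in the scene. Friction and masses are not known exactly. Their poses are not given: they have to be found in the camera images.
- case: Fixed dark steel case, 160 (x) x 180 (y) x 90 mm high, walls 6 mm; origin at the centre of its underside on the cart. x points from the front to the back (hinge), y along the front, z up. Its front faces the robot's right (world -y, within 0.45 rad). The plain steel lid, 6 mm thick, 200 x 180 mm, underside 92 mm up, reaches from the hinge (x = 80) to x = -120, overhanging the front wall by 40 mm.
- latch (a joint): Angle of the primary latch, rad: at most 0.2 at the start (bar over the lid), end stop 1.65, lid clear of it above 1.3. Flat bar 14 mm wide, 100 to 108 mm above the cart, on a vertical pivot at case x = -20, y = -112 mm. At 0 it points to case +y, reaching 45 mm from the pivot; it swings towards case -x (the front), anticlockwise from above. Friction, 3 N at the pin; stays where left.
- latch_pin (a point): Point to grip on the upright round pin of the latch bar: 14 mm diameter, 38 mm from the pivot, rising from 108 to 149 mm above the cart; the point is 131 mm up. The pin moves with the bar.
- lid (a joint): Opening angle of the lid, rad: 0 shut, grows as the front edge rises, end stop 1.75. Stiff hinge: stays at whatever angle it is left; 5 to 8 N at the handle move it. With the latch off it rises to about 0.33, where a hook under it meets the catch; with the catch slid aside it opens all the way.
- lid_handle (a point): Middle of the lid's handle: round bar 12 mm thick, 90 mm long along case y, its axis 40 mm above the lid's top face and 165 mm from the hinge measured along the lid: case x = -85, y = 0, 138 mm above the cart when shut. It turns with the lid.
- lid_hinge (a point): Middle of the hinge line, which runs along case y: case x = 80, y = 0, 92 mm above the cart.
- catch (a joint): Travel of the secondary catch, m: 0 to 0.002 at the start (hooked), slides to case +y, end stop 0.03; the lid is free above 0.018. Friction 3 N, no spring: stays where left. While the lid is shut two ears under its front edge straddle the paddle and lock it; they clear it once the lid is above about 0.1 rad.
- catch_paddle (a point): Centre of the catch's paddle, a steel block 26 (x) x 22 (y) x 42 mm high before the front wall; at travel 0 it spans case x = -124 to -98, y = -11 to 11, z = 44 to 86 mm, almost wholly under the shut lid's front edge. To free the lid push its -y side towards case +y. With the lid lifted a fingertip has free space beside it.
- spark_plug: Bystander: loose cream porcelain and steel spark plug, 96 mm long, lying on the cart.
- rotor_arm: Bystander: loose copper rotor arm, 85 mm long, 26 mm high.
- cam_ring: Bystander: loose dark steel ring, 84 mm outside diameter, 20 mm high.

How it is judged (in metres and radians):
On the way, in this order (a step that is already met when the one before it is completed fails the run):
1. the latch bar is swung clear of the lid (above 1.3 rad) while the lid is still shut (value of joint latch above 1.3 rad and value of joint lid below 0.06 rad), for 0.1 s.
2. the lid is lifted a little (0.1 to 0.42 rad) with the catch still hooked (value of joint lid between 0.1 and 0.42 rad and value of joint catch below 0.008 m), for 0.2 s.
3. the catch is slid aside (above 18 mm) with the lid still no more than a little open (value of joint catch above 0.018 m and value of joint lid below 0.5 rad), for 0.1 s.
At the end, for the whole second after the job is handed in: The lid stands open by itself, above 1.25 rad and at rest; the latch is still swung off (above 1.3 rad) and the catch still slid aside (above 18 mm) (value of joint lid above 1.25 rad and value of joint latch above 1.3 rad and value of joint catch above 0.018 m and velocity of joint lid between -0.05 and 0.05 rad/s); the robot touches nothing.
It fails at once if the lid is prised up (above 0.04 rad) with the latch still over it (below 1.0 rad) (value of joint lid above 0.04 rad and value of joint latch below 1 rad).
It fails at once if the spark plug is moved by more than 30 mm (distance of spark_plug from where it was at the start of the episode above 0.03 m).
It fails at once if the rotor arm is moved by more than 30 mm (distance of rotor_arm from where it was at the start of the episode above 0.03 m).
It fails at once if the cam ring is moved by more than 30 mm (distance of cam_ring from where it was at the start of the episode above 0.03 m).
It also fails if it takes over 66 s, if anything falls off the work surface, if the arm or the gripper's body presses on something with over 40 N, if the wrist force passes 120 N, or if a joint passes its speed limit or range.

ROBOT

A 6-joint arm with a two-finger parallel gripper is mounted at the origin on the work surface. World frame = base frame: x ahead of the robot, y to its left, z up, the work surface at z = 0. Lengths are in mm, angles in rad, forces in N, time in s.
With the tool pointing down it reaches from about 400 to 825 mm from the base axis. Payload 7 kg.
Tool frame: the origin (TCP) lies between the finger pads; the fingertips stand 19 mm ahead of it and the grasp point (between the pads) is the TCP; z points along the fingers, y is the direction in which the jaws open and shut (so a half turn about z gives the same grasp; the last joint's range is limited). The gripper opens to 88 mm and grips with 3 to 60 N. Pads are 19 mm wide; open, the fingers measure 130 mm over their backs; the gripper's body (78 mm by 193 mm) begins 47 mm behind the grasp point.
Start: joints at [-0.962, 0.359, 0.012, 0, -1.224, -0.288], TCP at [212.818, -640.55, 245.561] pointing down, gripper open.
Joint ranges: [-3.07, 3.07], [-1.43, 2.12], [-1.02, 1.25], [-3.03, 1.67], [-3.05, -0], [-3.03, 3.03]. Speed limits (rad/s): [2.39, 2.39, 3.01, 3.14, 3.14, 3.14].

INTERFACE

Orientations are given as a unit quaternion [x, y, z, w].
In Python, from plant import r, eyes, order gives the robot as it stands.
- The arm moves only by the tool play_rows, never from a script. Its argument "targets" is text: rows parted by semicolons, each of 5 numbers parted by spaces: the shift along the tool's x, y, z in units of 0.1 m (1.0 is 0.1 m), then the turn about the tool's z in units of 2 rad (1.0 is 2 rad), then the opening, from -1 (shut) to 1 (fully open). A call has 1 to 8 rows; each row is the pose to reach, as a shift and turn from the pose commanded when the call began, along the tool's axes at that moment; what a row does not reach only later rows make up. A row lasts 1/12 s, in which the tool goes at most 41.7 mm and 7.16 degrees, less where a joint would pass 70% of its speed; a pose out of reach is approached as far as the arm can. A call with a number of a shift or a turn outside -1 to 1 is refused whole. A call with a gripper value outside its range is refused whole. The fingers move at their own pace and stop on an object; "newtons" is the grip in N (left out, the last holds). Time passes only in rows, so rows that repeat a pose let the fingers close. It gives the time, the measured TCP pose, the force and the opening at its end, in the units of the state.
- r.state(): the state, without advancing time (a new reading comes with each control period).
- eyes.grab_frame(name): name is "side" or "top"; returns the picture (480x640x3 uint8, red, green, blue); there is no depth.
- eyes.camera_info(name): a dict with "camera_matrix" (3x3 intrinsics, pixels), "origin" and "orientation" of the camera in the world. Camera axes: x right, y down, z forward; pixel columns grow to the right and rows downward; lengths in mm; the calibration is good to about 2 mm. A picture is of the moment at which its call begins. camera_info takes no time and is no camera call.
- order.hand_in(): hands the job in, once; it reports no verdict.
The state is a dict: "t": time; "qpos": joint angles; "qd": joint speeds; "joint_efforts": joint torques, N m; "position": TCP position; "eef_rot": TCP orientation; "wrist_force": force on the tool from outside, world axes, zero at the start; "wrist_torque": the same for the moment, N m; "width": opening from 0.0 (shut) to 1.0 (fully open).
Only numpy, scipy, OpenCV 4.12 (cv2) and the standard library are available. Lean on these libraries where they do the work, as an engineer would, in place of code of your own. Each camera call takes 0.05 s, during which the arm holds its last target. There are 200 camera calls.

## Working session

There is one attempt and no reset: what is moved stays moved. The work goes in short steps, Python scripts to look and compute and a tool call to move; the robot and the scene stay as the last step left them, time stands still between calls to the robot, and variables do not carry over. Pictures are saved under pics/ and viewed, about 8 in all and at most 12, crops included, and the job is handed in when it is done.

Besides the shell and the picture viewer there is one more tool, called after "Call:" as a command line: name --argument value ..., lists and objects as JSON in quotes. play_rows: Moves the arm, as the interface text tells. Shifts and turns lie within -1 to 1; 1 stands for 0.1 m of shift or 2 rad of turn. Its arguments: {"type":"object","properties":{"targets":{"type":"string"},"newtons":{"type":"number"}},"required":["targets"]}

```bash
mkdir -p pics; ls
python3 - <<'E'
from plant import r, eyes, order
import cv2,json
for n in("top","side"):
    cv2.imwrite(f"pics/{n}0.png",eyes.grab_frame(n)[:,:,::-1])
    print(n,eyes.camera_info(n))
s=r.state();print(s)
E
```

```text
pics
top {'camera_matrix': array([[465.54204167,   0.        , 309.10248628],
       [  0.        , 465.54204167, 242.80141889],
       [  0.        ,   0.        ,   1.        ]]), 'origin': array([ 509.63431218,   12.98519411, 1185.58937733]), 'orientation': array([ 0.7159228 , -0.69782121,  0.02231201, -0.00150724])}
side {'camera_matrix': array([[579.21790837,   0.        , 317.65229711],
       [  0.        , 579.21790837, 233.18588737],
       [  0.        ,   0.        ,   1.        ]]), 'origin': array([ 72.59597855, 950.2427252 , 717.92445605]), 'orientation': array([-0.20311972,  0.8411342 , -0.48723005,  0.11765421])}
{'t': 0.1, 'qpos': array([-9.61886132e-01,  3.59295612e-01,  1.11530093e-02, -2.70520791e-04,
       -1.22412474e+00, -2.88102798e-01]), 'qd': array([ 1.25000201e-03, -3.06550283e-03,  2.36663526e-03,  2.99241490e-05,
        7.48283724e-04, -1.61411943e-03]), 'joint_efforts': array([-1.48158804e-03, -5.84162915e+01,  2.93754637e+01,  7.01547280e+00,
        1.02365695e-02, -5.48153241e-05]), 'position': array([ 212.68426808, -640.18232938,  244.73703011]), 'eef_rot': array([-1.59671231e-01,  9.87169965e-01,  7.17910883e-04, -2.04330039e-04]), 'wrist_force': array([-1.27103628, -0.0099498 , -0.11874852]), 'wrist_torque': array([ 0.00866446,  0.01656871, -0.03798624]), 'width': 0.999126708180168}
```

View pics/top0.png

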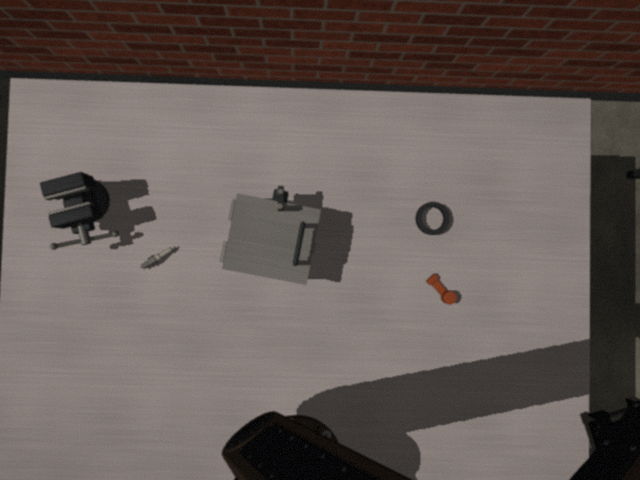

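View pics/side0.png

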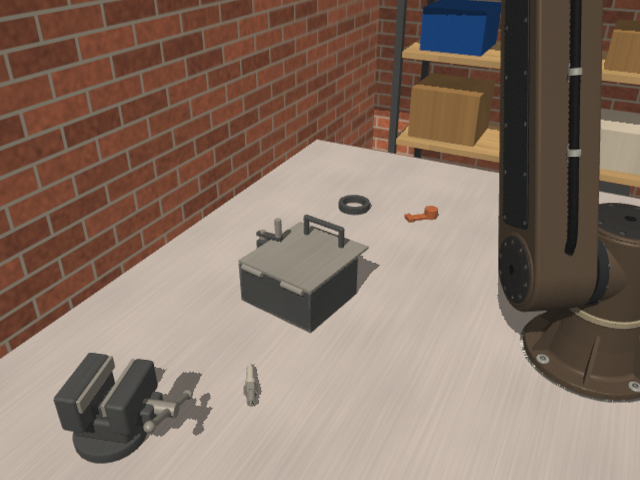

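The top view shows the lid with corners near (237,195), (322,208), (306,284) and (223,269), the handle near x=300 and the latch near (281,195). The ring is at (433,218) and the rotor arm at (441,290). Next I'll look at an enlarged crop.

Run:
```python
import cv2
a=cv2.imread("pics/top0.png")[170:300,205:365]
cv2.imwrite("pics/c1.png",cv2.convertScaleAbs(cv2.resize(a,None,fx=4.5,fy=4.5,interpolation=cv2.INTER_CUBIC),alpha=1.3))
```

```text
(no output)
```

View pics/c1.png

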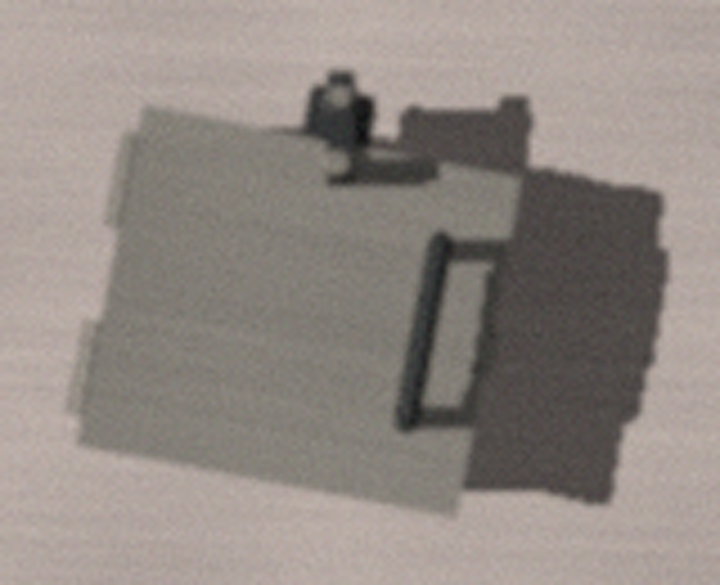

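```bash
cat > h.py <<'E'
import numpy as np, cv2
from scipy.spatial.transform import Rotation as R
from scipy.optimize import least_squares
from plant import r, eyes, order
def proj(n,P):
    c=eyes.camera_info(n); q=R.from_quat(c["orientation"]).inv().apply(np.atleast_2d(P)-c["origin"])
    return (q@np.array(c["camera_matrix"]).T)[:,:2]/q[:,2:]
def ray(n,uv,z):
    c=eyes.camera_info(n); d=R.from_quat(c["orientation"]).apply(np.linalg.inv(c["camera_matrix"])@[*uv,1])
    return c["origin"]+d*(z-c["origin"][2])/d[2]
def w(p,P):
    P=np.atleast_2d(P).astype(float); return np.c_[P[:,:2]@np.array([[np.cos(p[2]),np.sin(p[2])],[-np.sin(p[2]),np.cos(p[2])]])+p[:2],P[:,2]]
E
python3 - <<'E'
from h import *
C=np.array([[80,-90,98],[-120,-90,98],[-120,90,98],[80,90,98],[-85,-45,142],[-85,45,142]])
uv=(np.array([[145,105],[523,175],[457,518],[78,445],[442,240],[405,425]])+.5)/4.5-.5+[205,170]
f=least_squares(lambda p:(proj("top",w(p,C))-uv).ravel(),[650,100,1.4],x_scale=[100,100,1])
p=f.x;print("pose",p,"res px",f.fun.round(1));np.save("pose.npy",p)
for n,P in dict(pivot=[-20,-112,108],handle=[-85,0,138],paddle=[-111,0,65],hinge=[80,0,92]).items(): print(n,w(p,P).round(1))
for z,u in((108,(340,95)),(149,(335,160)),(149,(340,95))):
    q=ray("top",(np.array(u)+.5)/4.5-.5+[205,170],z);d=q[:2]-p[:2];c,s=np.cos(p[2]),np.sin(p[2])
    print(z,q.round(1),"case",c*d[0]+s*d[1],-s*d[0]+c*d[1])
im=cv2.imread("pics/side0.png")
pts=[*w(p,C)]
for a in(0,.2):
    pts+=[*w(p,[[-20-38*np.sin(a),-112+38*np.cos(a),149]])]
for q in proj("side",np.array(pts)): cv2.circle(im,tuple(int(round(v*16)) for v in q),24,(0,0,255),-1,cv2.LINE_AA,4)
cv2.imwrite("pics/s1.png",cv2.resize(im[190:340,220:400],None,fx=4,fy=4,interpolation=cv2.INTER_CUBIC))
for n,u in(("ring",(433,218)),("rotor",(441,290)),("plug",(160,257))):print(n,ray("top",u,10))
E
```

```text
pose [557.35018437  89.30715484   1.40709751] res px [-0.2 -0.2 -0.1  0.6  0.1 -0.1 -0.3  0.1 -0.1  0.7  0.6 -1. ]
pivot [[664.6  51.3 108. ]]
handle [[543.5   5.4 138. ]]
paddle [[539.3 -20.2  65. ]]
hinge [[570.4 168.2  92. ]]
108 [665.5  51.9 108. ] case -19.23875453942513 -112.82706436970349
149 [627.2  52.1 149. ] case -25.37765004485484 -74.97120548711273
149 [659.6  50.5 149. ] case -21.66769629466628 -107.21625853499764
ring [ 621.28488661 -335.81807777   10.        ]
rotor [ 438.51085643 -359.27250464   10.        ]
plug [504.44285481 350.97191942  10.        ]
```

View pics/s1.png

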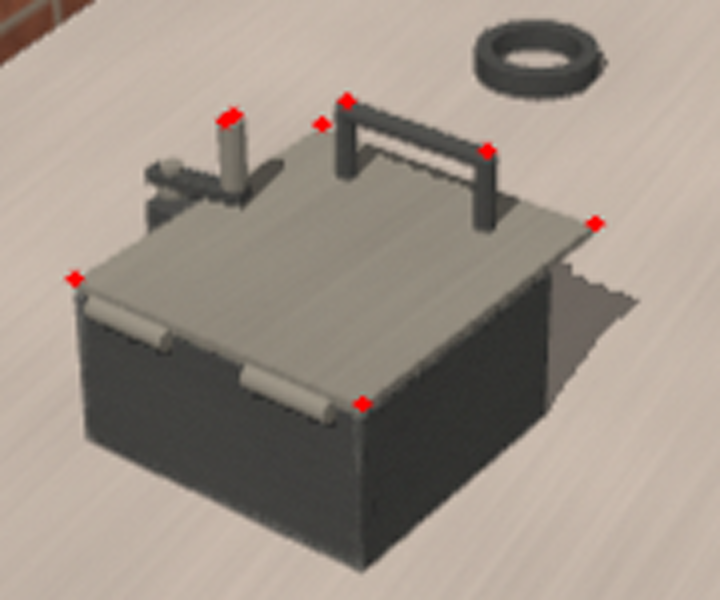

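The side crop confirms the pose: all six reprojected lid and handle points lie on their features. The pin top falls where the model puts it, at a latch angle of about 0.14. The case is at (557, 89) with yaw 1.407. I'll start the transit at a safe height.

```bash
cat >> h.py <<'E'
p=np.load("pose.npy") if __import__("os").path.exists("pose.npy") else None
def rows(pts,jaw):
    """case-frame waypoints -> tool-axis shifts (units) and turn so that the jaws lie along case 'x' or 'y'"""
    s=r.state(); Rt=R.from_quat(s["eef_rot"]).as_matrix(); y=Rt[:,1]
    a=p[2]+(np.pi/2 if jaw=="y" else 0)-np.arctan2(y[1],y[0]); a=(a+np.pi/2)%np.pi-np.pi/2
    d=s["position"]-[*p[:2],0]; c,n=np.cos(p[2]),np.sin(p[2])
    print("t",round(s["t"],2),"case tcp",np.round([c*d[0]+n*d[1],-n*d[0]+c*d[1],d[2]],1),"F",s["wrist_force"].round(1),"w",round(s["width"]*88,1),"turn",round(-a/2,3))
    for q in w(p,pts): print(" ",((q-s["position"])@Rt/100).round(3))
def lidpt(t): return [80-165*np.cos(t)+46*np.sin(t),0,92+165*np.sin(t)+46*np.cos(t)]
def pinpt(a,z=133): return [-20-38*np.sin(a),-112+38*np.cos(a),z]
E
python3 -c "
from h import *
rows([pinpt(.14,220)],'y')"
```

```text
t 0.1 case tcp [-775.9  221.2  244.7] F [-1.3 -0.  -0.1] w 87.9 turn -0.543
  [-6.111  5.266  0.254]
```

Call:
play_rows --targets "-1 0.86 0 0 0.2; -1 0.86 0 0 0.2; -1 0.86 0 0 0.2; -1 0.86 0 0 0.2; -1 0.86 0 0 0.2" --newtons 20

```text
t: 0.52
position: [282.0, -525.3, 245.9]
eef_rot: [-0.161, 0.987, -0.0, 0.0]
wrist_force: [-0.4, -0.5, 0.1]
width: 0.678
```

Call:
play_rows --targets "-1 0.86 0 0 0; -1 0.86 0 0 0; -1 0.86 0 0 0; -1 0.86 0 0 0"

```text
t: 0.85
position: [350.0, -411.3, 245.6]
eef_rot: [-0.161, 0.987, 0.0, 0.0]
wrist_force: [-0.5, 0.4, -0.5]
width: 0.505
```

Call:
play_rows --targets "-1 0.86 0 0 0; -1 0.86 0 0 0; -1 0.86 0 0 0; -1 0.86 0 0 0"

```text
t: 1.18
position: [418.4, -298.2, 245.7]
eef_rot: [-0.161, 0.987, 0.0, 0.0]
wrist_force: [-1.0, 0.2, 0.3]
width: 0.498
```

Call:
play_rows --targets "-1 0.86 0 0 0; -1 0.86 0 0 0; -1 0.86 0 0 0; -1 0.86 0 0 0"

```text
t: 1.52
position: [486.6, -185.0, 245.5]
eef_rot: [-0.161, 0.987, 0.0, 0.0]
wrist_force: [0.4, -0.6, -0.1]
width: 0.498
```

Call:
play_rows --targets "-1 0.86 0 0 0; -1 0.86 0 0 0; -1 0.86 0 0 0; -1 0.86 0 0 0"

```text
t: 1.85
position: [554.7, -71.6, 245.0]
eef_rot: [-0.161, 0.987, -0.0, 0.0]
wrist_force: [-0.7, -0.7, 1.1]
width: 0.502
```

```bash
python3 -c "
from h import *
rows([pinpt(.14,220)],'y')"
```

```text
t 1.85 case tcp [-159.2  -23.7  245. ] F [-0.7 -0.7  1.1] w 44.2 turn -0.542
  [-1.074  0.946  0.251]
```

Call:
play_rows --targets "-1 0.946 0 -0.542 0; -1 0.946 0 -0.542 0; -1 0.946 0 -0.542 0; -1 0.946 0 -0.542 0; -1 0.946 0 -0.542 0; -1 0.946 0 -0.542 0; -1 0.946 0 -0.542 0; -1 0.946 0 -0.542 0"

```text
t: 2.52
position: [617.3, 45.7, 244.9]
eef_rot: [-0.616, 0.788, 0.0, -0.001]
wrist_force: [0.4, 0.4, -0.5]
width: 0.499
```

```bash
python3 -c "
from h import *
rows([pinpt(.14,200),pinpt(.14,133)],'y')"
```

```text
t 2.52 case tcp [-33.3 -66.2 244.9] F [ 0.4  0.4 -0.5] w 43.9 turn -0.04
  [-0.086 -0.075  0.449]
  [-0.087 -0.076  1.119]
```

Call:
play_rows --targets "-0.086 -0.075 0.2 -0.04 0; -0.086 -0.075 0.45 -0.04 0; -0.086 -0.075 0.6 -0.04 0; -0.086 -0.075 0.6 -0.04 0; -0.086 -0.075 0.6 -0.04 0"

```text
t: 2.93
position: [626.2, 51.9, 184.7]
eef_rot: [-0.644, 0.765, 0.0, -0.001]
wrist_force: [0.5, 0.6, 1.0]
width: 0.5
```

Run:
```python
from h import *
rows([pinpt(.14,133)],'y')
a=cv2.imread
cv2.imwrite("pics/s2.png",cv2.resize(eyes.grab_frame("side")[130:330,210:430,::-1],None,fx=3,fy=3))
```

```text
t 2.93 case tcp [-25.7 -74.  184.7] F [0.5 0.6 1. ] w 44.0 turn -0.003
  [-0.004 -0.004  0.517]
```

View pics/s2.png

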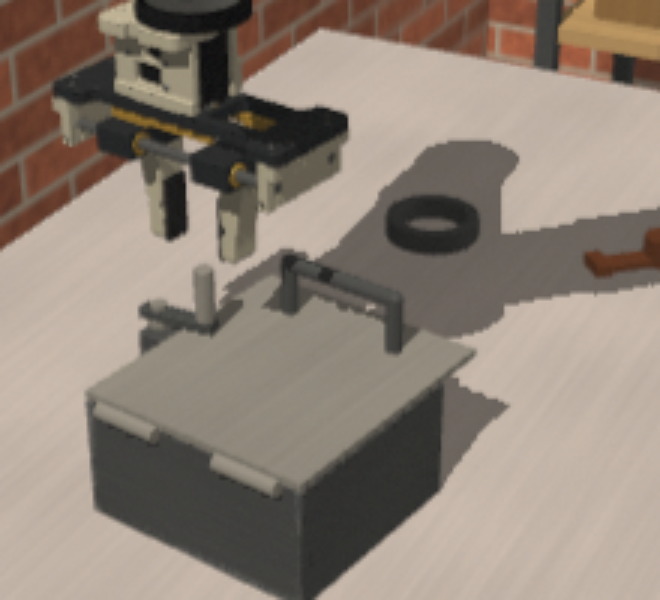

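The picture shows the open fingers, tips at (167,238) and (236,260), centred over the pin top at (203,268) and lined up along the case's y axis. I'll descend and grip.

Call:
play_rows --targets "0 0 0.2 0 0; 0 0 0.4 0 0; 0 0 0.51 0 0; 0 0 0.51 0 0; 0 0 0.51 0 -1; 0 0 0.51 0 -1; 0 0 0.51 0 -1; 0 0 0.51 0 -1" --newtons 20

```text
t: 3.65
position: [626.8, 53.1, 135.8]
eef_rot: [-0.645, 0.765, -0.0, 0.001]
wrist_force: [-0.2, -0.2, -0.2]
width: 0.26
```

```bash
python3 -c "
from h import *
rows([pinpt(a,133) for a in np.arange(.14,1.6,.2)],'y')"
```

```text
t 3.65 case tcp [-24.4 -74.4 135.8] F [-0.2 -0.2 -0.2] w 22.9 turn -0.003
  [0.009 0.    0.028]
  [ 0.083 -0.018  0.028]
  [ 0.151 -0.051  0.028]
  [ 0.212 -0.096  0.028]
  [ 0.262 -0.153  0.028]
  [ 0.3   -0.219  0.028]
  [ 0.325 -0.291  0.028]
  [ 0.334 -0.366  0.028]
```

Call:
play_rows --targets "0 0 0.02 0 -1; 0 0 0.02 0 -1; 0 0 0.02 0 -1; 0 0 0.02 0 -1; 0 0 0.02 0 -1"

```text
t: 4.07
position: [626.2, 53.1, 133.0]
eef_rot: [-0.645, 0.765, -0.0, 0.0]
wrist_force: [-2.9, 2.0, 5.8]
width: 0.153
```

```bash
python3 -c "
from h import *
rows([pinpt(a,133) for a in np.arange(.14,1.6,.2)],'y')"
```

```text
t 4.07 case tcp [-24.5 -73.8 133. ] F [-2.9  2.   5.8] w 13.5 turn -0.003
  [ 0.008 -0.006  0.   ]
  [ 0.082 -0.024  0.   ]
  [ 0.15  -0.057  0.   ]
  [ 0.211 -0.103  0.   ]
  [ 0.261 -0.159  0.   ]
  [ 0.299 -0.225  0.   ]
  [ 0.323 -0.297  0.   ]
  [ 0.333 -0.372  0.   ]
```

Call:
play_rows --targets "0.04 -0.01 -0.01 0 -1; 0.082 -0.024 -0.01 0 -1; 0.15 -0.057 -0.01 0 -1; 0.211 -0.103 -0.01 0 -1; 0.261 -0.159 -0.01 0 -1; 0.299 -0.225 -0.01 0 -1; 0.323 -0.297 -0.01 0 -1; 0.333 -0.372 -0.01 0 -1"

```text
t: 4.73
position: [653.1, 11.1, 132.9]
eef_rot: [-0.644, 0.765, 0.001, -0.004]
wrist_force: [-11.7, -6.2, 7.3]
width: 0.154
```

```bash
python3 -c "
from h import *
rows([pinpt(a,133) for a in [1.4,1.54,1.6]],'y')"
```

```text
t 4.73 case tcp [ -61.5 -107.2  132.9] F [-11.7  -6.2   7.3] w 13.5 turn -0.003
  [-0.041  0.017 -0.001]
  [-0.036 -0.036 -0.001]
  [-0.036 -0.058 -0.001]
```

Call:
play_rows --targets "-0.02 -0.03 0 0 -1; -0.03 -0.05 0 0 -1; -0.03 -0.05 0 0 -1; -0.03 -0.05 0 0 -1"

```text
t: 5.07
position: [660.1, 11.3, 133.0]
eef_rot: [-0.644, 0.765, -0.0, -0.004]
wrist_force: [-4.6, -16.3, 3.6]
width: 0.151
```

```bash
python3 -c "
from h import *
rows([pinpt(a,133) for a in [1.4,1.54,1.6]],'y')"
```

```text
t 5.07 case tcp [ -60.2 -114.1  133. ] F [ -4.6 -16.3   3.6] w 13.3 turn -0.004
  [-0.027  0.085  0.   ]
  [-0.022  0.032  0.   ]
  [-0.022  0.01  -0.   ]
```

Call:
play_rows --targets "-0.02 0.02 0 0 0; -0.02 0.02 0 0 0; -0.02 0.02 0 0 0; -0.02 0.02 0 0 0; -0.02 0.02 -0.3 0 0; -0.02 0.02 -0.6 0 0; -0.02 0.02 -0.8 0 0; -0.02 0.02 -0.8 0 0"

```text
t: 5.73
position: [663.7, 19.0, 219.1]
eef_rot: [-0.645, 0.764, -0.002, 0.003]
wrist_force: [0.6, 0.0, 0.3]
width: 0.496
```

Run:
```python
from h import *
q=lidpt(0);q[2]=200
rows([q],'x');print(r.state()["qpos"].round(2))
cv2.imwrite("pics/s3.png",cv2.resize(eyes.grab_frame("side")[130:330,210:430,::-1],None,fx=3,fy=3))
```

```text
t 5.73 case tcp [ -52.1 -116.4  219.1] F [0.6 0.  0.3] w 43.6 turn 0.783
  [0.335 1.163 0.181]
[ 0.32  0.35 -0.06  0.   -1.15 -0.49]
```

View pics/s3.png

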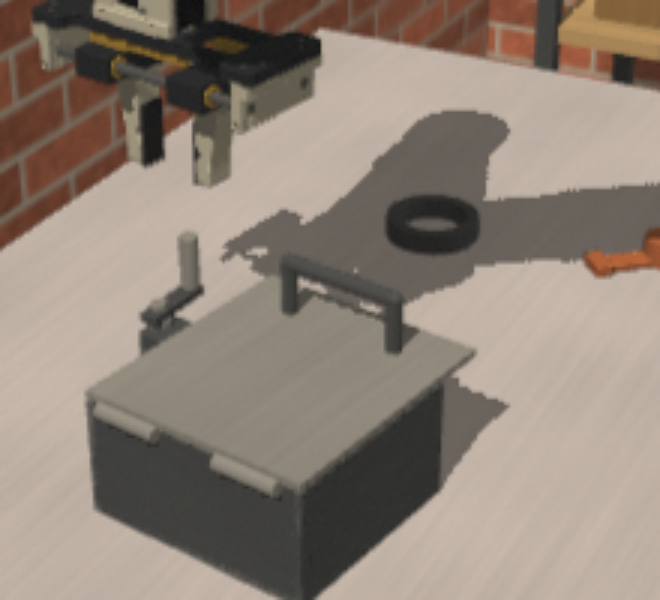

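The latch bar now points toward the front, clear of the lid, and its pin top is at (188,235) in the crop. Next is the handle, with the jaws along case x.

Call:
play_rows --targets "0.335 1 0 0.783 0; 0.335 1 0 0.783 0; 0.335 1 0 0.783 0; 0.335 1 0 0.783 0; 0.335 1 0 0.783 0; 0.335 1 0 0.783 0; 0.335 1 0 0.783 0; 0.335 1 0 0.783 0"

```text
t: 6.45
position: [556.4, 2.5, 212.8]
eef_rot: [-0.196, 0.981, 0.0, -0.0]
wrist_force: [0.3, -0.3, 0.2]
width: 0.501
```

Run:
```python
from h import *
rows([lidpt(0)],'x')
for a in(1.2,1.3,1.4,1.5,1.6,1.65):print(a,proj("side",w(p,pinpt(a,149))).round(1))
```

```text
t 6.45 case tcp [-85.8 -13.2 212.8] F [ 0.3 -0.3  0.2] w 44.1 turn 0.279
  [0.107 0.077 0.748]
1.2 [[277.9 210.1]]
1.3 [[276.9 209.4]]
1.4 [[275.9 208.8]]
1.5 [[274.6 208.3]]
1.6 [[273.3 207.8]]
1.65 [[272.6 207.5]]
```

Call:
play_rows --targets "0.107 0.077 0 0.279 0; 0.107 0.077 0 0.279 0; 0.107 0.077 0 0.279 0; 0.107 0.077 0 0.279 0; 0.107 0.077 0 0.279 0; 0.107 0.077 0.2 0.279 0; 0.107 0.077 0.2 0.279 0"

```text
t: 7.03
position: [542.0, 5.2, 190.2]
eef_rot: [0.079, 0.997, -0.0, -0.002]
wrist_force: [-2.0, -0.7, -0.4]
width: 0.5
```

Run:
```python
from h import *
rows([lidpt(0)],'x')
```

```text
t 7.03 case tcp [-85.5   1.4 190.2] F [-2.  -0.7 -0.4] w 44.0 turn 0.003
  [-0.017  0.006  0.522]
```

Call:
play_rows --targets "-0.01 0.006 0.25 0.003 0; -0.01 0.006 0.5 0.003 0; -0.01 0.006 0.52 0.003 0; -0.01 0.006 0.52 0.003 -1; -0.01 0.006 0.52 0.003 -1; -0.01 0.006 0.52 0.003 -1; -0.01 0.006 0.52 0.003 -1; -0.01 0.006 0.52 0.003 -1" --newtons 35

```text
t: 7.7
position: [545.6, 5.7, 142.7]
eef_rot: [0.081, 0.997, 0.0, 0.001]
wrist_force: [-0.1, -0.3, -0.7]
width: 0.186
```

Call:
play_rows --targets "0 0 0 0 -1; 0 0 0 0 -1; 0 0 0 0 -1; 0 0 0 0 -1; 0 0 0 0 -1"

```text
t: 8.12
position: [545.8, 7.0, 142.5]
eef_rot: [0.081, 0.997, 0.001, 0.001]
wrist_force: [-1.9, 6.8, 2.6]
width: 0.124
```

Run:
```python
from h import *
rows([lidpt(t) for t in(0,.05,.1,.15,.2)],'x')
```

```text
t 8.12 case tcp [-83.1  -2.1 142.5] F [-1.9  6.8  2.6] w 10.9 turn 0.0
  [ 0.021 -0.02   0.045]
  [ 0.02   0.006 -0.037]
  [ 0.02   0.035 -0.117]
  [ 0.02   0.068 -0.196]
  [ 0.02   0.106 -0.273]
```

Call:
play_rows --targets "0 0.01 -0.04 0 -1; 0 0.026 -0.082 0 -1; 0 0.04 -0.12 0 -1; 0 0.055 -0.162 0 -1; 0 0.088 -0.241 0 -1; 0 0.126 -0.318 0 -1; 0 0.126 -0.318 0 -1; 0 0.126 -0.318 0 -1"

```text
t: 8.78
position: [547.7, 18.6, 173.8]
eef_rot: [0.081, 0.997, 0.001, 0.001]
wrist_force: [2.0, 4.2, -2.1]
width: 0.131
```

Run:
```python
from h import *
rows([lidpt(t) for t in(0.15,.2,.25)],'x')
c=np.array([[80-200*np.cos(t)+6*np.sin(t),y,92+200*np.sin(t)+6*np.cos(t)] for t in(.1,.15,.2,.25)for y in(90,)])
print(proj("side",w(p,c)).round(1))
cv2.imwrite("pics/s4.png",cv2.resize(eyes.grab_frame("side")[170:330,220:400,::-1],None,fx=4,fy=4,interpolation=cv2.INTER_CUBIC))
```

```text
t 8.78 case tcp [-71.3  -2.  173.8] F [ 2.   4.2 -2.1] w 11.5 turn 0.0
  [ 0.021 -0.05   0.117]
  [ 0.02  -0.013  0.04 ]
  [ 0.02   0.028 -0.035]
[[368.4 237.4]
 [368.2 233.5]
 [367.9 229.7]
 [367.4 226. ]]
```

View pics/s4.png

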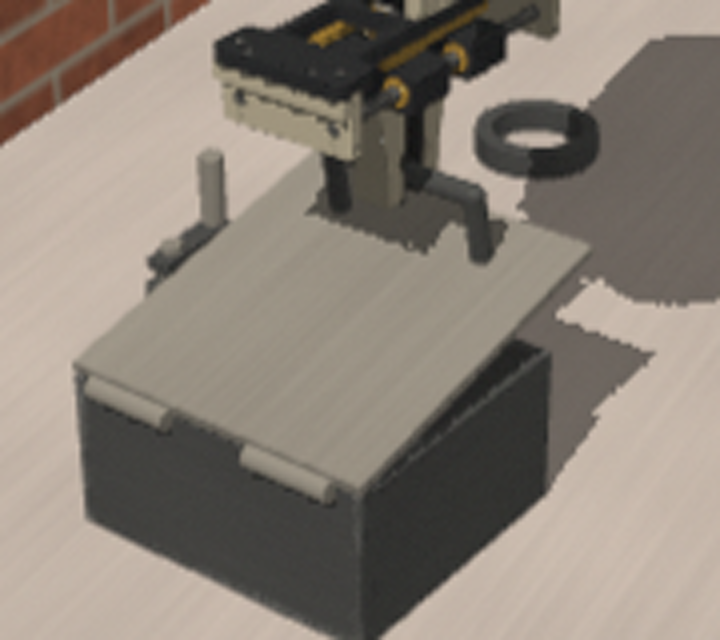

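The lid's front corner is at (588,247) in the crop, which gives a lid angle of about 0.18. That is above the ears' clearance angle and leaves room for the gripper body above the lid edge. I'll release and move round to the front.

Call:
play_rows --targets "0 0 0 0 -0.3; 0 0 0 0 -0.3; 0 0 0 0 -0.3; 0 0 -0.3 0 -0.3; 0 0 -0.6 0 -0.3; 0 0 -0.7 0 -0.3; 0 0 -0.7 0 -0.3"

```text
t: 9.42
position: [548.4, 17.8, 246.6]
eef_rot: [0.081, 0.997, 0.001, 0.002]
wrist_force: [0.4, -0.3, -0.2]
width: 0.349
```

Run:
```python
from h import *
rows([[-150,-50,230]],'y')
```

```text
t 9.42 case tcp [-72.   -2.8 246.6] F [ 0.4 -0.3 -0.2] w 30.7 turn -0.785
  [-0.471 -0.78   0.167]
```

Call:
play_rows --targets "-0.471 -0.78 0 -0.785 -1; -0.471 -0.78 0 -0.785 -1; -0.471 -0.78 0 -0.785 -1; -0.471 -0.78 0 -0.785 -1; -0.471 -0.78 0 -0.785 -1; -0.471 -0.78 0 -0.785 -1; -0.471 -0.78 0 -0.785 -1; -0.471 -0.78 0 -0.785 -1"

```text
t: 10.08
position: [580.1, -67.2, 242.2]
eef_rot: [-0.397, 0.918, 0.0, -0.001]
wrist_force: [0.4, -0.7, 0.6]
width: 0.002
```

Run:
```python
from h import *
rows([[-150,-50,160]],'y')
```

```text
t 10.08 case tcp [-150.7  -48.   242.2] F [ 0.4 -0.7  0.6] w 0.1 turn -0.295
  [-0.018 -0.014  0.822]
```

Call:
play_rows --targets "-0.018 -0.014 0.3 -0.295 -1; -0.018 -0.014 0.6 -0.295 -1; -0.018 -0.014 0.82 -0.295 -1; -0.018 -0.014 0.82 -0.295 -1; -0.018 -0.014 0.82 -0.295 -1; -0.018 -0.014 0.82 -0.295 -1; -0.018 -0.014 0.82 -0.295 -1"

```text
t: 10.67
position: [582.6, -66.6, 160.7]
eef_rot: [-0.644, 0.765, 0.0, -0.001]
wrist_force: [0.0, -0.4, -0.1]
width: 0.007
```

Run:
```python
from h import *
rows([[-150,-50,93],[-128,-50,93],[-128,-40,93]],'y')
```

```text
t 10.67 case tcp [-149.7  -50.3  160.7] F [ 0.  -0.4 -0.1] w 0.6 turn -0.004
  [0.003 0.002 0.677]
  [-0.217  0.004  0.677]
  [-0.216  0.104  0.677]
```

Call:
play_rows --targets "0 0 0.3 -0.004 -1; 0 0 0.55 -0.004 -1; 0 0 0.67 -0.004 -1; 0 0 0.67 -0.004 -1; -0.1 0 0.67 -0.004 -1; -0.217 0 0.67 -0.004 -1; -0.217 0 0.67 -0.004 -1; -0.217 0 0.67 -0.004 -1"

```text
t: 11.33
position: [587.6, -43.8, 95.6]
eef_rot: [-0.648, 0.761, -0.001, 0.001]
wrist_force: [0.9, -0.7, -0.2]
width: 0.004
```

Run:
```python
from h import *
rows([[-128,-32,93]],'y')
cv2.imwrite("pics/s5.png",cv2.resize(eyes.grab_frame("side")[150:330,220:420,::-1],None,fx=3.3,fy=3.3,interpolation=cv2.INTER_CUBIC))
```

```text
t 11.33 case tcp [-126.4  -51.6   95.6] F [ 0.9 -0.7 -0.2] w 0.4 turn 0.002
  [0.016 0.196 0.025]
```

View pics/s5.png

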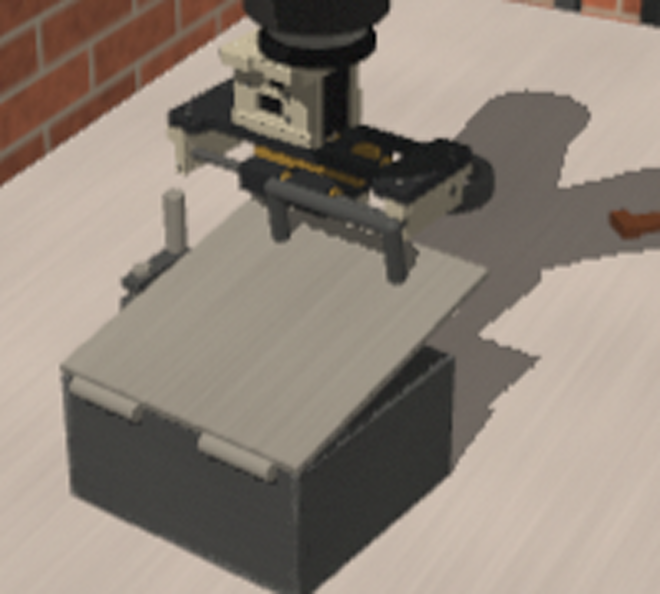

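The lid is still at about 0.18 (corner at (488,268)), and there is no contact with the gripper in front of it. I'll creep toward the paddle while watching the force.

Call:
play_rows --targets "0.006 0.05 0.02 0 -1; 0.006 0.1 0.02 0 -1; 0.006 0.14 0.02 0 -1; 0.006 0.17 0.02 0 -1; 0.006 0.19 0.02 0 -1; 0.006 0.21 0.02 0 -1; 0.006 0.23 0.02 0 -1"

```text
t: 11.97
position: [563.8, -41.8, 92.5]
eef_rot: [-0.648, 0.762, -0.0, 0.0]
wrist_force: [0.0, -0.9, 0.5]
width: 0.003
```

Run:
```python
from h import *
rows([[-128,-7,93]],'y')
```

```text
t 11.97 case tcp [-128.3  -27.8   92.5] F [ 0.  -0.9  0.5] w 0.3 turn 0.001
  [-0.004  0.208 -0.005]
```

Call:
play_rows --targets "0 0.02 0 0 -1; 0 0.04 0 0 -1; 0 0.06 0 0 -1; 0 0.08 0 0 -1; 0 0.08 0 0 -1"

```text
t: 12.38
position: [556.2, -40.5, 92.5]
eef_rot: [-0.648, 0.762, -0.0, 0.0]
wrist_force: [1.3, -1.0, -1.9]
width: 0.004
```

Run:
```python
from h import *
rows([[-128,-7,93]],'y')
```

```text
t 12.38 case tcp [-128.3  -20.    92.5] F [ 1.3 -1.  -1.9] w 0.3 turn 0.001
  [-0.003  0.13  -0.006]
```

Call:
play_rows --targets "0 0.03 0 0 -1; 0 0.06 0 0 -1; 0 0.08 0 0 -1; 0 0.08 0 0 -1"

```text
t: 12.72
position: [547.8, -39.1, 92.4]
eef_rot: [-0.648, 0.762, 0.0, 0.0]
wrist_force: [1.4, 0.3, -1.0]
width: 0.007
```

Run:
```python
from h import *
rows([[-128,-7,93]],'y')
im=eyes.grab_frame("top")[:,:,::-1]
cv2.imwrite("pics/t5.png",cv2.resize(im[170:310,240:400],None,fx=4.2,fy=4.2,interpolation=cv2.INTER_CUBIC))
s=proj("top",w(p,[[-124,-11,86],[-124,11,86],[-98,11,86],[-124,36,86]]));print(((s-[240,170])*4.2).round())
```

```text
t 12.72 case tcp [-128.3  -11.5   92.4] F [ 1.4  0.3 -1. ] w 0.6 turn 0.001
  [-0.003  0.045 -0.006]
[[319. 305.]
 [311. 343.]
 [266. 335.]
 [303. 387.]]
```

View pics/t5.png

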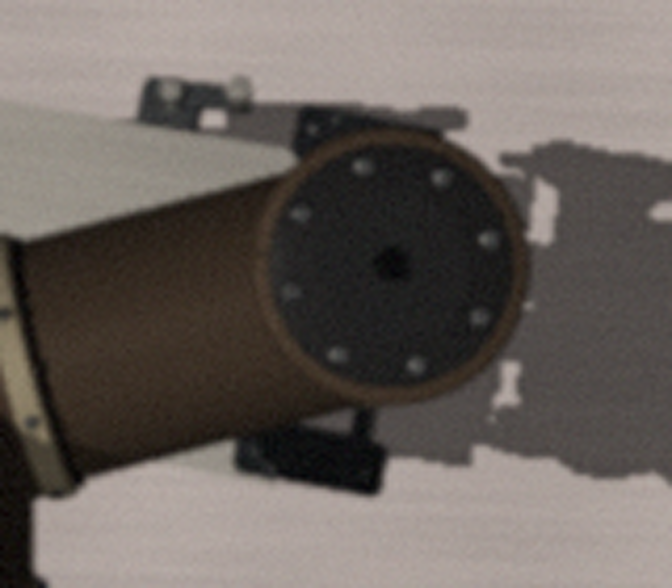

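The arm hides the paddle from the top camera, and the force of about 1.4 N doesn't settle whether it moved. I'll push a little further, then back away and look.

Call:
play_rows --targets "0 0.02 0 0 -1; 0 0.04 0 0 -1; 0 0.06 0 0 -1"

```text
t: 13.02
position: [542.3, -38.2, 92.4]
eef_rot: [-0.648, 0.762, -0.0, 0.0]
wrist_force: [2.9, -1.2, -0.2]
width: 0.004
```

Call:
play_rows --targets "0 -0.05 0 0 -1; 0 -0.1 0 0 -1; 0.2 -0.1 0 0 -1; 0.4 -0.1 -0.1 0 -1; 0.7 -0.1 -0.3 0 -1; 1 -0.1 -0.6 0 -1; 1 -0.1 -0.8 0 -1; 1 -0.1 -0.8 0 -1"

```text
t: 13.68
position: [538.1, -140.5, 176.7]
eef_rot: [-0.647, 0.762, -0.002, 0.002]
wrist_force: [1.6, 0.9, 0.7]
width: 0.008
```

Call:
play_rows --targets "0.3 -1 -0.2 0 -1; 0.3 -1 -0.2 0 -1; 0.3 -1 -0.2 0 -1; 0.3 -1 -0.2 0 -1; 0.3 -1 -0.2 0 -1"

```text
t: 14.1
position: [630.3, -184.6, 190.8]
eef_rot: [-0.648, 0.762, 0.001, -0.001]
wrist_force: [-0.0, 1.0, 0.2]
width: 0.006
```

Run:
```python
from h import *
rows([[-128,-7,93]],'y')
a=np.mean([eyes.grab_frame("top")[:,:,::-1].astype(float) for _ in range(4)],0)
im=cv2.convertScaleAbs(cv2.resize(a[180:300,270:370],None,fx=5,fy=5,interpolation=cv2.INTER_CUBIC),alpha=1.8)
cv2.imwrite("pics/t6.png",im)
for t in(0,25): print(((proj("top",w(p,[[-124,-11+t,86],[-124,11+t,86]]))-[270,180]+.5)*5).round())
t=.18;print(((proj("top",w(p,[[80-200*np.cos(t),y,92+200*np.sin(t)]for y in(-90,90)]))-[270,180]+.5)*5).round())
```

```text
t 14.1 case tcp [-258.4 -116.7  190.8] F [-0.   1.   0.2] w 0.5 turn 0.001
  [-1.305  1.092  0.98 ]
[[232. 316.]
 [223. 361.]]
[[222. 367.]
 [213. 413.]]
[[253. 140.]
 [178. 528.]]
```

View pics/t6.png

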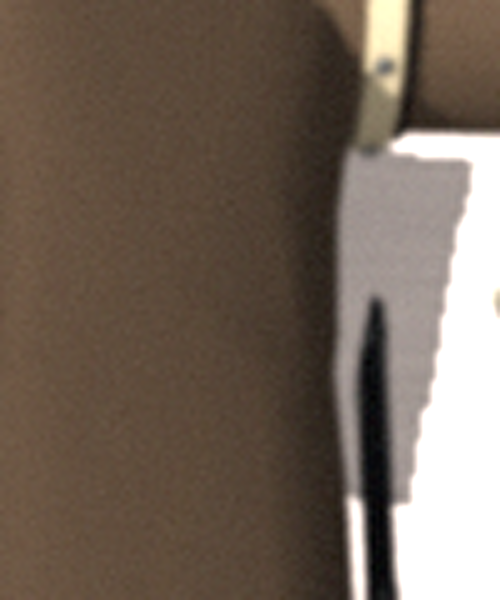

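The forearm still hides the case front, though the last push reading of 2.9 N matches the catch's friction. I'll swing further aside and check.

Call:
play_rows --targets "1 0.3 -0.3 0 -1; 1 0.3 -0.3 0 -1; 1 0.3 -0.3 0 -1; 1 0.3 -0.3 0 -1"

```text
t: 14.63
position: [582.5, -281.2, 224.8]
eef_rot: [-0.647, 0.762, -0.001, 0.0]
wrist_force: [1.0, 0.9, 0.1]
width: 0.0
```

Call:
play_rows --targets "1 0.3 0 0 -1; 1 0.3 0 0 -1; 1 0.3 0 0 -1; 1 0.3 0 0 -1"

```text
t: 14.97
position: [536.2, -374.6, 222.5]
eef_rot: [-0.647, 0.763, 0.0, -0.0]
wrist_force: [-0.0, -0.3, -0.2]
width: 0.005
```

Call:
play_rows --targets "1 0.3 0 0 -1; 1 0.3 0 0 -1; 1 0.3 0 0 -1; 1 0.3 0 0 -1; 1 0.3 0 0 -1"

```text
t: 15.38
position: [492.2, -466.1, 222.2]
eef_rot: [-0.647, 0.762, 0.0, 0.0]
wrist_force: [0.9, 0.5, 0.0]
width: 0.003
```

Run:
```python
from h import *
rows([[-128,-7,93]],'y')
a=np.mean([eyes.grab_frame("top")[:,:,::-1].astype(float) for _ in range(4)],0)
np.save("t7.npy",a)
im=cv2.convertScaleAbs(cv2.resize(a[190:295,285:345],None,fx=5.5,fy=5.5,interpolation=cv2.INTER_CUBIC),alpha=1.8)
cv2.imwrite("pics/t7.png",im)
# brightness samples along a line at case x=-121, z=86
for x in(-119,-121,-123,-128):
    uv=proj("top",w(p,[[x,y,86] for y in range(-40,60,4)])).astype(np.float32)
    print(x,cv2.remap(a.mean(2).astype(np.float32),uv[:,:1],uv[:,1:],1).ravel().astype(int))
```

```text
t 15.38 case tcp [-558.6  -26.3  222.2] F [0.9 0.5 0. ] w 0.3 turn 0.0
  [-4.305  0.188  1.294]
-119 [68 71 71 67 70 70 68 71 71 72 70 70 66 62 61 61 61 63 67 73 74 74 72 72
 71]
-121 [65 68 66 66 66 66 67 69 68 67 69 67 65 57 56 57 58 59 62 70 71 70 70 69
 68]
-123 [66 67 67 65 66 67 67 69 69 68 68 69 70 61 59 63 60 62 66 69 70 71 69 69
 70]
-128 [65 67 67 67 68 68 68 68 68 70 69 69 71 69 68 70 71 69 68 70 70 70 69 71
 70]
```

The top-view brightness profile shows the dark paddle spanning case y of about 10 to 32, so travel is about 21 mm. That is past 18 mm but with little margin, so I'll go back and push another 5 mm.

Call:
play_rows --targets "-1 -0.02 0 0 -1; -1 -0.02 0 0 -1; -1 -0.02 0 0 -1; -1 -0.02 0 0 -1"

```text
t: 15.92
position: [512.3, -363.3, 223.1]
eef_rot: [-0.65, 0.76, -0.0, 0.001]
wrist_force: [0.4, -0.4, 0.5]
width: 0.004
```

Call:
play_rows --targets "-1 -0.02 0 0 -1; -1 -0.02 0 0 -1; -1 -0.02 0 0 -1; -1 -0.02 0 0 -1"

```text
t: 16.25
position: [530.1, -265.5, 223.0]
eef_rot: [-0.65, 0.76, -0.0, 0.001]
wrist_force: [-0.5, -0.4, 0.1]
width: 0.001
```

Call:
play_rows --targets "-1 -0.02 0 0 -1; -1 -0.02 0 0 -1; -1 -0.02 0 0 -1; -1 -0.02 0 0 -1"

```text
t: 16.58
position: [548.0, -167.7, 222.8]
eef_rot: [-0.649, 0.76, -0.0, 0.0]
wrist_force: [-0.5, -0.5, 0.4]
width: 0.006
```

Call:
play_rows --targets "-1 -0.02 0.3 0 -1; -1 -0.02 0.6 0 -1; -1 -0.02 0.6 0 -1; -1 -0.02 0.6 0 -1; -1 -0.02 0.6 0 -1"

```text
t: 17.0
position: [564.7, -71.5, 161.1]
eef_rot: [-0.649, 0.761, 0.001, -0.001]
wrist_force: [0.4, -0.1, -0.1]
width: 0.009
```

Run:
```python
from h import *
rows([[-150,-25,93],[-128,-25,93],[-128,-1,93]],'y')
```

```text
t 17.0 case tcp [-157.5  -33.4  161.1] F [ 0.4 -0.1 -0.1] w 0.8 turn 0.003
  [-0.076  0.082  0.681]
  [-0.296  0.081  0.681]
  [-0.297  0.321  0.682]
```

Call:
play_rows --targets "-0.05 0.05 0.3 0 -1; -0.05 0.05 0.6 0 -1; -0.05 0.05 0.68 0 -1; -0.05 0.05 0.68 0 -1; -0.15 0.05 0.68 0 -1; -0.25 0.05 0.68 0 -1; -0.295 0.05 0.68 0 -1; -0.295 0.1 0.68 0 -1"

```text
t: 17.67
position: [561.8, -40.4, 95.8]
eef_rot: [-0.648, 0.761, -0.001, 0.001]
wrist_force: [0.4, -0.3, -0.3]
width: 0.006
```

Run:
```python
from h import *
rows([[-128,-6,93],[-128,-1,93]],'y')
```

```text
t 17.67 case tcp [-127.3  -25.5   95.8] F [ 0.4 -0.3 -0.3] w 0.6 turn 0.002
  [0.006 0.195 0.028]
  [0.006 0.245 0.028]
```

Call:
play_rows --targets "0 0.06 0.005 0 -1; 0 0.11 0.005 0 -1; 0 0.15 0.005 0 -1; 0 0.18 0.005 0 -1; 0 0.2 0.005 0 -1; 0 0.22 0.005 0 -1; 0 0.22 0.005 0 -1"

```text
t: 18.25
position: [538.4, -38.3, 94.1]
eef_rot: [-0.648, 0.762, -0.0, 0.0]
wrist_force: [2.4, -1.8, -0.5]
width: 0.006
```

Run:
```python
from h import *
rows([[-128,0,93]],'y')
```

```text
t 18.25 case tcp [-129.    -2.1   94.1] F [ 2.4 -1.8 -0.5] w 0.5 turn 0.001
  [-0.01   0.021  0.011]
```

The force is again about 3 N, and travel should now be about 25 mm. I'll back out and go to the handle.

Call:
play_rows --targets "0 -0.05 0 0 -1; 0.1 -0.08 0 0 -1; 0.2 -0.08 0 0 -1; 0.3 -0.08 -0.3 0 -1; 0.3 -0.08 -0.7 0 -1; 0.3 -0.08 -1 0 -1; 0.3 -0.08 -1 0 -1; 0.3 -0.08 -1 0 -1"

```text
t: 18.92
position: [542.0, -69.7, 195.8]
eef_rot: [-0.648, 0.762, -0.001, 0.002]
wrist_force: [-0.7, -0.4, -0.4]
width: 0.004
```

Call:
play_rows --targets "0 0 -0.5 0.785 -0.3; 0 0 -0.5 0.785 -0.3; 0 0 -0.5 0.785 -0.3; 0 0 -0.5 0.785 -0.3; 0 0 -0.5 0.785 -0.3; 0 0 -0.5 0.785 -0.3; 0 0 -0.5 0.785 -0.3; 0 0 -0.5 0.785 -0.3"

```text
t: 19.58
position: [540.4, -69.6, 242.2]
eef_rot: [-0.2, 0.98, 0.0, -0.001]
wrist_force: [-0.8, -0.0, -0.4]
width: 0.343
```

Run:
```python
from h import *
rows([lidpt(.18)],'x')
```

```text
t 19.58 case tcp [-159.5   -9.2  242.2] F [-0.8 -0.  -0.4] w 30.2 turn 0.283
  [-0.384  0.769  0.754]
```

Call:
play_rows --targets "-0.384 0.769 0 0.283 -0.3; -0.384 0.769 0 0.283 -0.3; -0.384 0.769 0 0.283 -0.3; -0.384 0.769 0 0.283 -0.3; -0.384 0.769 0 0.283 -0.3; -0.384 0.769 0.1 0.283 -0.3; -0.384 0.769 0.1 0.283 -0.3"

```text
t: 20.17
position: [544.4, 16.3, 230.8]
eef_rot: [0.077, 0.997, -0.0, -0.002]
wrist_force: [-0.7, -0.2, -0.9]
width: 0.352
```

Run:
```python
from h import *
rows([lidpt(.18)],'x')
```

```text
t 20.17 case tcp [-74.2   0.8 230.8] F [-0.7 -0.2 -0.9] w 30.9 turn 0.005
  [-0.011  0.001  0.64 ]
```

Call:
play_rows --targets "-0.01 0 0.3 0.005 -0.3; -0.01 0 0.55 0.005 -0.3; -0.01 0 0.62 0.005 -0.3; -0.01 0 0.62 0.005 -0.3; -0.01 0 0.62 0.005 -1; -0.01 0 0.62 0.005 -1; -0.01 0 0.62 0.005 -1; -0.01 0 0.62 0.005 -1" --newtons 35

```text
t: 20.83
position: [548.0, 18.2, 172.8]
eef_rot: [0.083, 0.997, 0.002, 0.002]
wrist_force: [0.4, 3.0, -0.9]
width: 0.123
```

Run:
```python
from h import *
rows([lidpt(t) for t in(.18,.25,.3,.35,.4,.45,.5,.55,.6)],'x')
```

```text
t 20.83 case tcp [-71.6  -2.3 172.8] F [ 0.4  3.  -0.9] w 10.8 turn -0.001
  [ 0.023 -0.025  0.06 ]
  [ 0.023  0.032 -0.046]
  [ 0.023  0.076 -0.119]
  [ 0.023  0.125 -0.189]
  [ 0.023  0.177 -0.257]
  [ 0.023  0.232 -0.323]
  [ 0.023  0.29  -0.385]
  [ 0.023  0.352 -0.445]
  [ 0.023  0.416 -0.501]
```

Call:
play_rows --targets "0 0.03 -0.055 0 -1; 0 0.057 -0.106 0 -1; 0 0.08 -0.14 0 -1; 0 0.101 -0.179 0 -1; 0 0.125 -0.215 0 -1; 0 0.15 -0.249 0 -1; 0 0.202 -0.317 0 -1; 0 0.202 -0.317 0 -1"

```text
t: 21.5
position: [551.1, 37.5, 204.6]
eef_rot: [0.083, 0.997, 0.001, 0.001]
wrist_force: [1.6, 2.6, -1.3]
width: 0.122
```

Run:
```python
from h import *
rows([lidpt(t) for t in(.4,.5,.6,.7,.8,.9,1.0,1.1)],'x')
```

```text
t 21.5 case tcp [-52.1  -2.3 204.6] F [ 1.6  2.6 -1.3] w 10.8 turn -0.001
  [ 0.023 -0.019  0.06 ]
  [ 0.023  0.094 -0.068]
  [ 0.023  0.22  -0.185]
  [ 0.023  0.356 -0.288]
  [ 0.023  0.502 -0.377]
  [ 0.023  0.657 -0.451]
  [ 0.023  0.818 -0.51 ]
  [ 0.024  0.984 -0.552]
```

The lid has passed 0.33 with low force, so the catch is free. I'll continue along the arc.

Call:
play_rows --targets "0 0.055 -0.066 0 -1; 0 0.113 -0.128 0 -1; 0 0.175 -0.188 0 -1; 0 0.239 -0.245 0 -1; 0 0.305 -0.298 0 -1; 0 0.375 -0.348 0 -1; 0 0.446 -0.394 0 -1; 0 0.521 -0.437 0 -1"

```text
t: 22.17
position: [559.1, 85.9, 248.7]
eef_rot: [0.083, 0.997, -0.002, 0.001]
wrist_force: [2.0, -9.2, 2.4]
width: 0.124
```

Run:
```python
from h import *
rows([lidpt(t) for t in np.arange(.75,1.21,.05)],'x')
```

```text
t 22.17 case tcp [ -3.1  -2.3 248.7] F [ 2.  -9.2  2.4] w 10.9 turn -0.001
  [ 0.023 -0.062  0.106]
  [0.023 0.012 0.063]
  [0.023 0.088 0.023]
  [ 0.023  0.166 -0.012]
  [ 0.024  0.245 -0.044]
  [ 0.024  0.326 -0.071]
  [ 0.024  0.409 -0.095]
  [ 0.024  0.492 -0.114]
  [ 0.024  0.576 -0.129]
  [ 0.024  0.661 -0.14 ]
```

Call:
play_rows --targets "0 0.076 -0.04 0 -1; 0 0.154 -0.075 0 -1; 0 0.233 -0.107 0 -1; 0 0.314 -0.134 0 -1; 0 0.397 -0.158 0 -1; 0 0.48 -0.177 0 -1; 0 0.564 -0.192 0 -1; 0 0.649 -0.203 0 -1"

```text
t: 22.83
position: [569.9, 150.0, 270.1]
eef_rot: [0.083, 0.997, -0.001, 0.001]
wrist_force: [0.0, -8.5, 6.1]
width: 0.123
```

Run:
```python
from h import *
rows([lidpt(t) for t in np.arange(1.15,1.51,.05)],'x')
```

```text
t 22.83 case tcp [ 61.9  -2.5 270.1] F [ 0.  -8.5  6.1] w 10.8 turn -0.001
  [ 0.025 -0.073  0.087]
  [0.026 0.012 0.076]
  [0.026 0.097 0.069]
  [0.026 0.183 0.067]
  [0.026 0.269 0.069]
  [0.027 0.354 0.076]
  [0.027 0.439 0.086]
  [0.027 0.523 0.101]
```

Call:
play_rows --targets "0 0.085 -0.007 0 -1; 0 0.171 -0.009 0 -1; 0 0.257 -0.007 0 -1; 0 0.342 0 0 -1; 0 0.4 0.006 0 -1; 0 0.45 0.013 0 -1; 0 0.48 0.02 0 -1; 0 0.48 0.02 0 -1"

```text
t: 23.5
position: [578.1, 198.8, 267.2]
eef_rot: [0.083, 0.997, -0.0, 0.001]
wrist_force: [1.2, -2.4, 4.5]
width: 0.128
```

Run:
```python
from h import *
rows([lidpt(t) for t in np.arange(1.35,1.51,.05)],'x')
```

```text
t 23.5 case tcp [111.4  -2.6 267.2] F [ 1.2 -2.4  4.5] w 11.3 turn -0.001
  [ 0.026 -0.227  0.041]
  [ 0.026 -0.141  0.048]
  [ 0.026 -0.057  0.059]
  [0.027 0.028 0.074]
```

The lid is at about 1.48. I'll release and rise straight up.

Call:
play_rows --targets "0 0 0 0 -0.35; 0 0 0 0 -0.35; 0 0 0 0 -0.35; 0 0 0 0 -0.35; 0 0 -0.15 0 -0.35; 0 0 -0.35 0 -0.35; 0 0 -0.6 0 -0.35; 0 0 -0.9 0 -0.35"

```text
t: 24.17
position: [576.8, 199.1, 355.1]
eef_rot: [0.083, 0.997, -0.001, -0.001]
wrist_force: [1.1, 0.6, 0.4]
width: 0.326
```

Call:
play_rows --targets "0 0 -0.3 0 -0.35; 0 0 -0.3 0 -0.35; 0 0 -0.3 0 -0.35; 0 0 -0.3 0 -0.35"

```text
t: 24.5
position: [577.2, 199.4, 385.0]
eef_rot: [0.083, 0.997, 0.0, -0.0]
wrist_force: [0.3, -1.3, -0.7]
width: 0.324
```

Run:
```python
from h import *
rows([[0,0,350]],'x')
im=np.ascontiguousarray(eyes.grab_frame("side")[60:330,200:440,::-1])
im=cv2.resize(im,None,fx=2.2,fy=2.2,interpolation=cv2.INTER_CUBIC)
for t in(1.25,1.48):
    q=(proj("side",w(p,[[80-200*np.cos(t)+6*np.sin(t),y,92+200*np.sin(t)+6*np.cos(t)]for y in(-90,90)]))-[200,60])*2.2
    print(t,q.round())
cv2.imwrite("pics/s8.png",im)
```

```text
t 24.5 case tcp [111.8  -1.6 385. ] F [ 0.3 -1.3 -0.7] w 28.5 turn -0.001
  [ 0.013 -1.118  0.349]
1.25 [[115. 228.]
 [285. 282.]]
1.48 [[ 78. 237.]
 [250. 292.]]
```

View pics/s8.png

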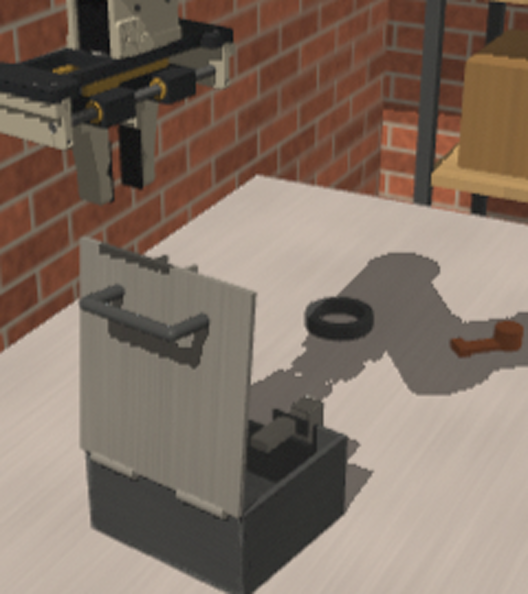

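The lid stands upright with its corners at (82,240) and (255,292), about 1.46 rad. The fingers are clear above it, the paddle shows shifted aside at (308,410), and the ring and rotor arm are where they were. I'm handing in.

Run:
```python
from h import *
s=r.state();print(s["t"],s["qd"].round(3),s["wrist_force"].round(1))
print(order.hand_in())
```

```text
24.55 [ 0.     0.008 -0.006  0.002 -0.001 -0.001] [ 0.6 -0.3 -1.4]
the job is handed in; nothing more can be done
None
```

The case is open and handed in at 24.6 s of the 66 s allowed. The hand-in reports no verdict, so the results below rest on my own checks.

**What I did:**
1. Swung the latch off by its pin.
2. Lifted the lid to about 0.18 rad and let go.
3. Pushed the catch aside in two passes.
4. Gripped the handle again, opened the lid, released it and rose clear.

**Last checks:**
- **Lid:** it stands by itself at about 1.46 rad in the side image. The gripper is about 118 mm above its release height and the wrist force is about zero.
- **Latch:** about 1.6 rad, measured from the pin in the side image right after the swing. The open lid hid it in the last view; nothing touched it in between.
- **Catch:** about 21 mm in the top image after the first push. After the second push I estimate 25 mm from the finger position, with no new measurement. The lid then passed 0.33 rad without resistance, so the hook is free.
- **Other things on the cart:** the ring and rotor arm look unmoved in the last picture. The spark plug was outside that view, but the arm never went near it.

**Unclear on the way:** two top views of the catch were blocked by the arm. Force during the first push was mostly 1–1.5 N, with 2.9 N at the end, against the 3 N of friction given. That is why I went back, measured the travel and pushed a second time.

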